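# Set a mug under the swing-arm coffee dripper

### The job

Get the pour-over stand ready to brew: swing its dripper arm, the one with the wooden handle, aside until no part of the dripper is above the round drip tray, set the tall upright mug down (do not drop it) inside the tray's rim, then swing the dripper back so that its outlet stands over the middle of the mug, and let go. Keep the mug upright, and leave the spice jar, the salt shaker and the teaspoon where they are.

Things in the scene. Friction and masses are not known exactly. Their poses are not given: they have to be found in the camera images.
- brew_stand: Pour-over coffee stand, fixed: dark wooden base board 275 x 150 mm, top at z 20 mm, with an upright steel post (diameter 16 mm, 250 mm high). Origin on the post's axis at worktop level; its -x axis runs along the board from the post to the tray (roughly toward the robot), z up. Wall cabinets hang 0.63 m above the worktop from x = 0.70 back.
- tray_centre (a point): Centre of the round steel drip tray, on its grate, 26 mm above the worktop and 150 mm from the post's axis. The tray is 98 mm across with a rim that stands 6 mm above the grate; inside the rim it is 84 mm across.
- dripper_arm (a joint): Swing of the dripper arm about the vertical post, rad, limits -1.4 to 1.4. 0: the arm lies over the tray's centre; positive: counter-clockwise seen from above (the handle end goes toward the robot's right). It turns level, at one height, with light friction (under 1 N at the handle) and stays where it is left. No latch.
- outlet (a point): Lower end of the dripper's outlet spout, 128 mm above the worktop, 150 mm from the post's axis. The dripper is a steel cone fixed to the arm, 19 mm across at the outlet, 110 mm across at its rim, which is 247 mm above the worktop; it overhangs the inner end of the handle.
- handle (a point): Where to hold the arm's wooden handle: a level round bar pointing straight away from the post, diameter 19 mm, from 53 to 123 mm beyond the dripper's axis, its axis 150 mm above the worktop. This point is 82 mm beyond the dripper's axis, 232 mm from the post's, only 27 mm outside the dripper's rim 97 mm higher: come with the tool leaning outward, away from the dripper.
- mug: The tall white mug, standing upright and empty, 62 mm in outer diameter, 88 mm high, wall 4 mm, one ear at its +y side (10 mm thick, reaching 67 mm from the mug's axis, 14 to 75 mm above its foot). Origin: centre of its underside; z up. 0.15 to 0.31 kg.
- mug_rim (a point): Centre of the mug's mouth, 88 mm above its underside.
- spice_jar: Bystander: spice jar with a green lid, 46 mm across, 106 mm high; origin: centre of its underside.
- teaspoon: Bystander: teaspoon, 139 mm long, lying flat to the left of the stand; origin: its middle, on the worktop.
- shaker: Bystander: salt shaker, 44 mm across, 90 mm high, to the right of the stand; origin: centre of its underside.
Not all that is in view belongs to the job. What is shaped like the mug but pink or red is not meant.

How it is judged:
By the outcome, as a careful person would: the job done as asked, in the order asked, and still so for the second after the job is handed in, with the robot touching nothing.
It also fails if it takes over 72 s, if anything falls off the work surface, if the arm or the gripper's body presses on something with over 40 N, if the wrist force passes 120 N, or if a joint passes its speed limit or range.

### The arm

A 6-joint arm with a two-finger parallel gripper is mounted at the origin on a cart in front of the work surface, level with it; the furniture and walls round the work are solid. World frame = base frame: x ahead of the robot, y to its left, z up, the work surface at z = 0. Lengths are in mm, angles in degrees, forces in N, time in s.
With the tool pointing down it reaches from about 350 to 850 mm from the base axis. Payload 8.1 kg.
Tool frame: the origin (TCP) lies midway between the tips of the shut fingers; the grasp point (between the pads) lies 19 mm behind it; z points along the fingers, y is the line along which they close (so a half turn about z gives the same grasp; the last joint's range is limited). The gripper opens to 85 mm and grips with 20 to 120 N. Pads are 22 mm wide; open, the fingers measure 114 mm over their backs; the gripper's body (76 mm by 85 mm) begins 54 mm behind the grasp point. The pads swing forward as they close: fully open they stand 13 mm farther back than shut.
Start: joints at [68.56, 7.471, 85.268, -0, 87.261, -4.893], TCP at [170.859, 575.163, 231.292] pointing down, gripper open.
Joint ranges: [-169.43, 169.43], [-51.17, 129.36], [1.28, 143.12], [-76.62, 256.62], [0, 156.53], [-152.29, 152.29]. Speed limits (degrees/s): [136.94, 136.94, 159.86, 180, 180, 180].

### API

Orientations are given as [roll, pitch, yaw] about the fixed x, y, z axes, in that order (R = Rz(yaw) Ry(pitch) Rx(roll)).
In Python, from bench import r gives the robot as it stands.
- The arm moves only by the tool apply_moves, never from a script. Its argument "steps" is a list of rows, each a list of 7 numbers: the opening, from -1 (shut) to 1 (fully open), then the shift along the tool's x, y, z in mm, then the turn, a rotation vector about the tool's x, y, z in units of 5 degrees (1.0 is 5 degrees). A call has exactly 8 rows; each row shifts and turns the commanded pose from where the row before left it, along the tool's axes as they then stand; what a row does not reach is not made up. A row lasts 1/10 s, in which the tool goes at most 50 mm and 8.59 degrees, less where a joint would pass 70% of its speed; a pose out of reach is approached as far as the arm can. A call is refused whole if a number of a shift passes 50 or a number of a turn 1, either way. A call with a gripper value outside its range is refused whole. The fingers move at their own pace and stop on an object; "squeeze" is the grip in N (left out, the last holds). Time passes only in rows, so rows that do not move let the fingers close, or fill a call up. It gives the time, the measured TCP pose, the force, the opening and the grip force at its end, in the units of the state.
- r.sense(): the state, without advancing time (a new reading comes with each control period).
- r.snapshot(name): name is "side" or "top" or "wrist"; returns a dict with "color" (420x560x3 uint8, blue, green, red), "depth" (420x560 float32, mm along the optical axis (not along the pixel's ray), 0 where there is no reading), "mtx" (3x3 intrinsics, pixels), "T" (4x4, takes a point from camera to world coordinates); the wrist camera has in their place "hand_eye" (4x4, takes a point from camera to tool coordinates, whose origin is the TCP and whose axes are the flange's). Camera axes: x right, y down, z forward; pixel columns grow to the right and rows downward; lengths in mm; the calibration is good to about 2 mm. A picture is of the moment at which its call begins: read the wrist's pose just before it.
- r.hand_in(): hands the job in; it is judged then, once.
The state is a dict: "time": time; "joint_pos": joint angles; "qd": joint speeds; "joint_efforts": joint torques, N m; "tool_pos": TCP position; "tcp_rot": TCP orientation; "ft_force": force on the tool from outside, world axes, zero at the start; "wrist_torque": the same for the moment, N m; "finger_gap": finger opening in mm; "grip_force": force on a finger pad.
Only numpy, scipy, OpenCV 4.12 (cv2) and the standard library are available. Lean on these libraries where they do the work, as an engineer would, in place of code of your own. Each camera call takes 0.05 s, during which the arm holds its last target. There are 200 camera calls.

## Working session

There is one attempt and no reset: what is moved stays moved. The work goes in short steps, Python scripts to look and compute and a tool call to move; the robot and the scene stay as the last step left them, time stands still between calls to the robot, and variables do not carry over. Pictures are saved under pics/ and viewed, at most 10 in all, crops included, and the job is handed in when it is done.

Besides the shell and the picture viewer there is one more tool, called after ">>>" as a command line: name --pt "numbers of a row" for each row, then --argument value for the rest. apply_moves: Moves the arm, as the interface text tells. Its arguments: {"type":"object","properties":{"steps":{"type":"array"},"squeeze":{"type":"number"}},"required":["steps"]}

```bash
ls; mkdir -p pics; python3 - <<'E'
from bench import r
import cv2,numpy as np,pickle
s=r.sense();print(s)
d={n:r.snapshot(n) for n in("side","top")}
pickle.dump(d,open("a.pkl","wb"))
for n in d:
    cv2.imwrite(f"pics/{n}.png",d[n]["color"]);print(n,d[n]["mtx"].round(1).tolist(),d[n]["T"].round(3).tolist())
E
```

```text
pics
{'time': 0.0, 'joint_pos': array([ 6.85578561e+01,  7.51520197e+00,  8.53308637e+01, -7.63681970e-04,
        8.72603555e+01, -4.89333622e+00]), 'qd': array([-0.11747593, -0.03978205,  0.06101373,  0.0470433 ,  0.22660653,
        0.01114616]), 'joint_efforts': array([-7.91029288e-04, -5.69428396e+01, -5.00537074e+01, -3.43138145e-04,
        1.56842871e-02,  1.86290271e-05]), 'tool_pos': array([170.68185543, 574.63275609, 230.22825849]), 'tcp_rot': array([-1.79893902e+02, -8.31787279e-03,  1.63451222e+02]), 'ft_force': array([ 0.52148856, -0.26909717, -0.15645339]), 'wrist_torque': array([ 0.00584834, -0.01013981,  0.01574054]), 'grip_force': 0.0, 'finger_gap': 85.61424905737245}
side [[462.9, 0.0, 277.5], [0.0, 462.9, 210.8], [0.0, 0.0, 1.0]] [[-0.981, -0.091, 0.174, 372.177], [-0.196, 0.416, -0.888, 1439.726], [0.008, -0.905, -0.425, 663.27], [0.0, 0.0, 0.0, 1.0]]
top [[482.9, 0.0, 282.1], [0.0, 482.9, 213.6], [0.0, 0.0, 1.0]] [[0.0, -0.99, 0.138, 399.991], [-1.0, 0.004, 0.029, 267.555], [-0.029, -0.138, -0.99, 1401.47], [0.0, 0.0, 0.0, 1.0]]
```

View pics/side.png

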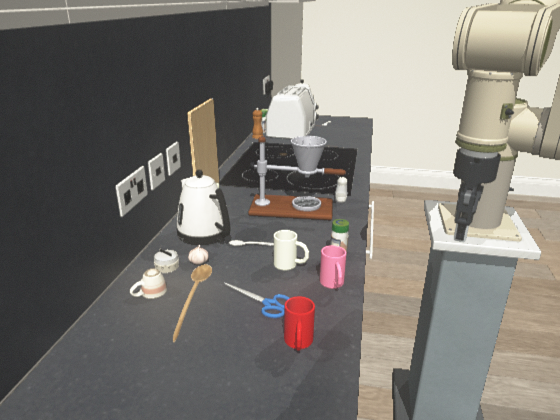

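View pics/top.png

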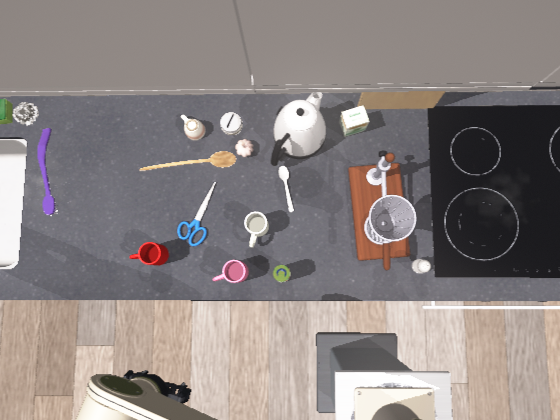

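The side view shows the white mug at about (286,250), the tray at (306,203), the dripper at (309,155) and the handle at (334,171). In the top view the mug is at (256,225) with its ear towards the robot. The post foot is near (375,177), the dripper at (392,218), the handle at (387,255), the jar at (282,273) and the shaker at (421,266).

```bash
cat > h.py <<'E'
import numpy as np,cv2
def ray(c,u,v):
    d=c["T"][:3,:3]@np.linalg.inv(c["mtx"])@np.array([u,v,1.]);return c["T"][:3,3],d
def onz(c,u,v,z):
    o,d=ray(c,u,v);return o+d*(z-o[2])/d[2]
def tri(c1,p1,c2,p2):
    o1,d1=ray(c1,*p1);o2,d2=ray(c2,*p2)
    s=np.linalg.lstsq(np.c_[d1,-d2],o2-o1,rcond=None)[0]
    a=o1+d1*s[0];b=o2+d2*s[1];return (a+b)/2,np.linalg.norm(a-b)
def cloud(c):
    v,u=np.mgrid[:420,:560];k=c["mtx"];z=c["depth"]
    p=np.stack([(u-k[0,2])/k[0,0]*z,(v-k[1,2])/k[1,1]*z,z],-1)
    return p@c["T"][:3,:3].T+c["T"][:3,3]
E
python3 - <<'E'
import pickle,cv2,numpy as np
from h import *
d=pickle.load(open("a.pkl","rb"));S,T=d["side"],d["top"]
A=cloud(T);B=cloud(S)
np.set_printoptions(precision=1,suppress=True)
for n,u,v in [("rimL",245,222),("mugin",257,224),("ear",252,243),("jar",282,273),("shaker",421,266),("handle",387,262),("posttop",384,158),("postfoot",375,177),("board",360,220),("tray",371,232),("pink",235,272),("spoon",290,200),("edge",320,296)]: print(n,A[v,u])
# side by heights
for n,u,v in [("mug",286,255),("handle",336,171),("tray",306,204),("post",262,190)]: print("S",n,B[v,u])
im=cv2.hconcat([cv2.resize(T["color"][140:290,230:440],None,fx=3.0,fy=3.0,interpolation=2)])
im2=cv2.resize(S["color"][100:280,215:365],None,fx=3,fy=3,interpolation=2)
cv2.imwrite("pics/t3.png",im);cv2.imwrite("pics/s3.png",im2)
E
```

```text
rimL [559.4 407.6  92.7]
mugin [564.4 382.1   2.1]
ear [503.4 389.9  71.4]
jar [420.6 305.9 106.7]
shaker [439.5 -67.   87.2]
handle [447.4  37.2 161.4]
posttop [716.9  38.3 168.2]
postfoot [694.9  41.2  37.3]
board [573.4  84.   16. ]
tray [537.6  54.9  26.4]
pink [425.  444.    7.4]
spoon [633.7 285.4  10.4]
edge [357.2 200.6   5. ]
S mug [549.9 411.2  45.6]
S handle [457.3  43.8 153.3]
S tray [550.2  35.3  25.4]
S post [699.5  42.   65.5]
```

View pics/t3.png

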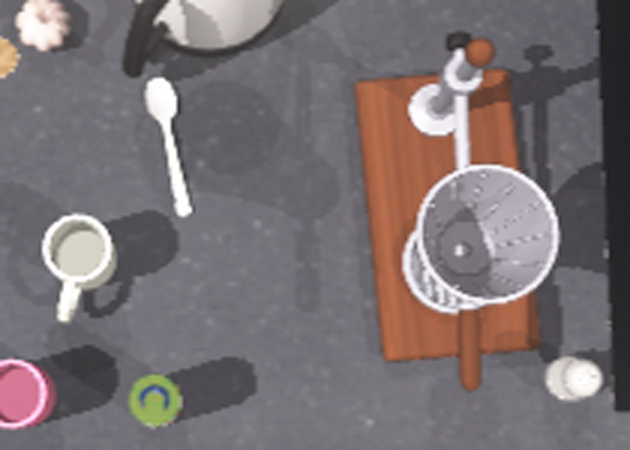

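View pics/s3.png

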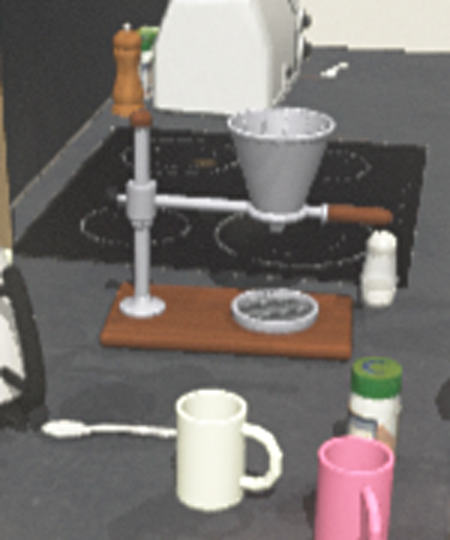

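```bash
python3 - <<'E'
import pickle,numpy as np
from h import *
np.set_printoptions(precision=1,suppress=True)
d=pickle.load(open("a.pkl","rb"));S,T=d["side"],d["top"]
t=lambda x,y:(230+x/3-.33,140+y/3-.33); s=lambda x,y:(215+x/3-.33,100+y/3-.33)
for n,a,b,z in [("mugrim",(79,252),(211,405),88),("dripper",(487,233),(281,124),247),("postfoot",(435,109),(143,306),22),("handleend",(471,380),(388,216),150),("jar",(155,400),(377,372),106),("shaker",(585,378),(381,240),90)]:
    p,e=tri(T,t(*a),S,s(*b));print(n,p,e,"top@z",onz(T,*t(*a),z),"side@z",onz(S,*s(*b),z))
print("tray side",onz(S,*s(275,308),32))
A=cloud(T);B=cloud(S)
# circle fits from clouds
def circ(P):
    m=np.c_[2*P[:,:2],np.ones(len(P))];x=np.linalg.lstsq(m,(P[:,:2]**2).sum(1),rcond=None)[0];return x[:2],np.sqrt(x[2]+x[:2]@x[:2])
for C,nm in((A,"T"),(B,"S")):
  for n,c,R,z0,z1 in[("mugwall",(555,385),42,20,60),("mugrim",(555,385),45,82,96),("post",(698,40),25,60,120),("rimD",(545,22),80,240,255),("trayrim",(550,37),60,29,36),("grate",(550,37),60,23,28),("board",(550,37),60,17,22),("handle",(455,30),60,140,165)]:
    q=C[(np.hypot(C[...,0]-c[0],C[...,1]-c[1])<R)&(C[...,2]>z0)&(C[...,2]<z1)]
    if len(q)>8: print(nm,n,len(q),*circ(q),q.mean(0))
# board edges in top view by red colour at z=20
E
```

```text
mugrim [557.3 378.1  87.2] 3.9802541246348797 top@z [555.2 377.8  88. ] side@z [559.1 379.4  88. ]
dripper [550.6  37.4 243.7] 0.9939098967787627 top@z [550.7  38.1 247. ] side@z [548.7  48.5 247. ]
postfoot [700.2  39.4  21.6] 1.9748074381372265 top@z [701.1  39.6  22. ] side@z [699.   40.5  22. ]
handleend [434.5  36.3 150.4] 4.512493519435767 top@z [436.8  36.3 150. ] side@z [432.3  35.3 150. ]
jar [420.4 307.8 100. ] 0.49490933080367916 top@z [420.6 307.6 106. ] side@z [419.7 319.8 106. ]
shaker [441.9 -79.1  78.1] 2.556921359766336 top@z [440.3 -76.1  90. ] side@z [441.8 -48.3  90. ]
tray side [549.2  36.1  32. ]
T mugwall 81 [556.5 378.1] 29.27823895425262 [559.3 378.9  38.7]
T mugrim 103 [559.1 378.5] 28.794488858386565 [558.9 380.2  87.3]
T post 21 [699.3  38.3] 6.526203859583329 [695.3  40.9  82. ]
T rimD 365 [550.7  37.2] 53.41425419580602 [551.8  32.6 245.6]
T trayrim 64 [549.5  27.7] 42.662141804489224 [534.1  55.2  31.8]
T grate 139 [544.5  49.3] 31.949421043240694 [536.4  54.8  24.8]
T board 263 [548.2  44.8] 43.99836650287082 [540.2  67.1  19.7]
T handle 211 [466.9  35.9] 21.814262230787357 [466.3  37.4 156.3]
S mugwall 319 [557.7 380.2] 30.396560347686925 [553.  402.8  39.1]
S mugrim 132 [558.6 381.9] 28.61533728007594 [558.2 382.5  86. ]
S post 83 [699.5  42. ] 6.181576524170698 [699.   43.3  90.1]
S rimD 172 [550.9  39.5] 53.7224063351447 [549.8  40.4 244.2]
S trayrim 91 [551.5  28.3] 45.10710651073988 [549.3  26.5  31.2]
S grate 193 [549.7  32.4] 35.71042371483719 [551.8  28.9  25.5]
S board 154 [549.8  38.6] 48.76626024191916 [545.5  59.   19.8]
S handle 144 [469.6  25.2] 29.34724529583301 [469.2  42.8 152.2]
```

```bash
cat >> h.py <<'E'
from scipy.spatial.transform import Rotation as Ro
from scipy.linalg import logm,expm
def pose(s):
    M=np.eye(4);M[:3,:3]=Ro.from_euler("xyz",s["tcp_rot"],degrees=True).as_matrix();M[:3,3]=s["tool_pos"];return M
def mk(p,R):
    M=np.eye(4);M[:3,:3]=R;M[:3,3]=p;return M
def handleR(phi,a):  # arm direction phi (deg, ccw from -x), lean a
    return (Ro.from_euler("z",phi,degrees=True)*Ro.from_matrix(np.array([[np.cos(a),0,np.sin(a)],[0,-1,0],[np.sin(a),0,-np.cos(a)]]))).as_matrix()
def handleP(phi,rr,z,a,post,back=0):
    u=np.radians(phi);R=handleR(phi,a);return mk(np.array([post[0]-rr*np.cos(u),post[1]-rr*np.sin(u),z])+R[:,2]*(19-back),R)
def rowscrew(A,B,n):
    L=np.real(logm(np.linalg.inv(A)@B))/n;E=expm(L)
    return np.r_[E[:3,3],Ro.from_matrix(E[:3,:3]).as_rotvec(degrees=True)/5]
def rowline(A,B,n):  # straight line with rotation, list of rows
    w=Ro.from_matrix(A[:3,:3].T@B[:3,:3]).as_rotvec()/n;d=(B[:3,3]-A[:3,3])/n;out=[]
    for i in range(n):
        R=Ro.from_matrix(A[:3,:3])*Ro.from_rotvec(w*i);out.append(np.r_[R.inv().apply(d),np.degrees(w)/5])
    return np.array(out)
def sim(A,rows):
    M=A.copy();P=[]
    for q in rows: M=M@mk(q[:3],Ro.from_rotvec(np.array(q[3:])*5,degrees=True).as_matrix());P.append(M[:3,3].copy())
    return M,np.array(P)
E
python3 - <<'E'
from bench import r
from h import *
np.set_printoptions(precision=2,suppress=True)
s=r.sense();A=pose(s)
w=r.snapshot("wrist");print(w["hand_eye"])
a=np.radians(35);pre=handleP(.8,236,150,a,(700,40),80);print(pre)
# tilt first-turn path: rotate by yaw downwards
mid=mk([320,300,260],Ro.from_euler("xyz",[180,0,90],degrees=True).as_matrix())
for X,Y,n in((A,mid,24),(mid,pre,24)):
    q=rowscrew(X,Y,n);M,P=sim(X,[np.round(q,2)]*n);print(q,P[::4].tolist(),M)
E
```

```text
[[   0.     -0.95   -0.31   80.17]
 [   1.      0.      0.      0.19]
 [   0.     -0.31    0.95 -143.64]
 [   0.      0.      0.      1.  ]]
[[  0.82   0.01   0.57 429.04]
 [  0.01  -1.     0.01  36.22]
 [  0.57   0.    -0.82 199.97]
 [  0.     0.     0.     1.  ]]
[-13.76  -2.36  -1.23  -0.     0.     0.61] [[183.18630678357457, 568.5185693679794, 231.55486630077726], [229.45778541571292, 537.4344793195955, 236.49654062231093], [268.11385370457964, 497.2748908280736, 241.45702151418527], [297.4086174737249, 449.8540910176288, 246.43448021198049], [316.01901592848577, 397.3143429405519, 251.42632109414953], [323.10458194569134, 342.0291233867288, 256.4292989216006]] [[ -0.     1.    -0.   320.64]
 [  1.     0.    -0.   300.26]
 [ -0.    -0.    -1.   260.19]
 [  0.     0.     0.     1.  ]]
[-6.37 11.43  1.76 -0.23  0.23  0.72] [[331.43, 293.63, 258.24], [372.8586904695696, 261.6873903046379, 251.89360977490875], [405.5968777615937, 220.8756413936104, 245.60428383977245], [427.7675260359821, 173.68195695340054, 237.97789012360244], [438.2922522441074, 123.07586210945765, 227.72134684856863], [436.97282605330156, 72.28477846530501, 213.74034853505444]] [[  0.82   0.01   0.58 428.6 ]
 [  0.01  -1.     0.    36.03]
 [  0.58   0.    -0.82 200.31]
 [  0.     0.     0.     1.  ]]
```

>>> apply_moves --pt "1 -13.8 -2.4 -1.2 0 0 0.61" --pt "1 -13.8 -2.4 -1.2 0 0 0.61" --pt "1 -13.8 -2.4 -1.2 0 0 0.61" --pt "1 -13.8 -2.4 -1.2 0 0 0.61" --pt "1 -13.8 -2.4 -1.2 0 0 0.61" --pt "1 -13.8 -2.4 -1.2 0 0 0.61" --pt "1 -13.8 -2.4 -1.2 0 0 0.61" --pt "1 -13.8 -2.4 -1.2 0 0 0.61" --squeeze 40

```text
time: 0.95
tool_pos: [260.5, 507.2, 241.0]
tcp_rot: [180.0, -0.0, 138.8]
ft_force: [-0.2, -0.4, -0.5]
finger_gap: 85.0
grip_force: 0.0
```

>>> apply_moves --pt "1 -13.8 -2.4 -1.2 0 0 0.61" --pt "1 -13.8 -2.4 -1.2 0 0 0.61" --pt "1 -13.8 -2.4 -1.2 0 0 0.61" --pt "1 -13.8 -2.4 -1.2 0 0 0.61" --pt "1 -13.8 -2.4 -1.2 0 0 0.61" --pt "1 -13.8 -2.4 -1.2 0 0 0.61" --pt "1 -13.8 -2.4 -1.2 0 0 0.61" --pt "1 -13.8 -2.4 -1.2 0 0 0.61"

```text
time: 1.75
tool_pos: [313.0, 409.2, 250.6]
tcp_rot: [180.0, 0.0, 114.4]
ft_force: [-0.8, 0.1, 0.7]
finger_gap: 85.3
grip_force: 0.0
```

>>> apply_moves --pt "1 -13.8 -2.4 -1.2 0 0 0.61" --pt "1 -13.8 -2.4 -1.2 0 0 0.61" --pt "1 -13.8 -2.4 -1.2 0 0 0.61" --pt "1 -13.8 -2.4 -1.2 0 0 0.61" --pt "1 -13.8 -2.4 -1.2 0 0 0.61" --pt "1 -13.8 -2.4 -1.2 0 0 0.61" --pt "1 -13.8 -2.4 -1.2 0 0 0.61" --pt "1 -13.8 -2.4 -1.2 0 0 0.61"

```text
time: 2.55
tool_pos: [320.5, 298.3, 260.2]
tcp_rot: [180.0, 0.0, 90.0]
ft_force: [-0.5, 0.5, 0.5]
finger_gap: 85.0
grip_force: 0.0
```

>>> apply_moves --pt "1 -6.4 11.4 1.8 -0.23 0.23 0.72" --pt "1 -6.4 11.4 1.8 -0.23 0.23 0.72" --pt "1 -6.4 11.4 1.8 -0.23 0.23 0.72" --pt "1 -6.4 11.4 1.8 -0.23 0.23 0.72" --pt "1 -6.4 11.4 1.8 -0.23 0.23 0.72" --pt "1 -6.4 11.4 1.8 -0.23 0.23 0.72" --pt "1 -6.4 11.4 1.8 -0.23 0.23 0.72" --pt "1 -6.4 11.4 1.8 -0.23 0.23 0.72"

```text
time: 3.35
tool_pos: [399.2, 230.4, 247.0]
tcp_rot: [173.4, -11.1, 61.7]
ft_force: [-0.8, 0.4, 0.3]
finger_gap: 85.2
grip_force: 0.0
```

>>> apply_moves --pt "1 -6.4 11.4 1.8 -0.23 0.23 0.72" --pt "1 -6.4 11.4 1.8 -0.23 0.23 0.72" --pt "1 -6.4 11.4 1.8 -0.23 0.23 0.72" --pt "1 -6.4 11.4 1.8 -0.23 0.23 0.72" --pt "1 -6.4 11.4 1.8 -0.23 0.23 0.72" --pt "1 -6.4 11.4 1.8 -0.23 0.23 0.72" --pt "1 -6.4 11.4 1.8 -0.23 0.23 0.72" --pt "1 -6.4 11.4 1.8 -0.23 0.23 0.72"

```text
time: 4.15
tool_pos: [437.6, 134.7, 229.8]
tcp_rot: [172.9, -24.0, 32.9]
ft_force: [0.2, -0.1, 0.3]
finger_gap: 85.6
grip_force: 0.0
```

>>> apply_moves --pt "1 -6.4 11.4 1.8 -0.23 0.23 0.72" --pt "1 -6.4 11.4 1.8 -0.23 0.23 0.72" --pt "1 -6.4 11.4 1.8 -0.23 0.23 0.72" --pt "1 -6.4 11.4 1.8 -0.23 0.23 0.72" --pt "1 -6.4 11.4 1.8 -0.23 0.23 0.72" --pt "1 -6.4 11.4 1.8 -0.23 0.23 0.72" --pt "1 -6.4 11.4 1.8 -0.23 0.23 0.72" --pt "1 -6.4 11.4 1.8 -0.23 0.23 0.72"

```text
time: 4.95
tool_pos: [469.6, 42.7, 196.3]
tcp_rot: [179.5, -33.5, 0.6]
ft_force: [-0.5, -0.5, 0.3]
finger_gap: 85.4
grip_force: 0.0
```

```bash
python3 - <<'E'
from bench import r
from h import *
np.set_printoptions(precision=2,suppress=True)
s=r.sense();A=pose(s);w=r.snapshot("wrist");cv2.imwrite("pics/w1.png",w["color"])
print(s["joint_pos"],s["tool_pos"],s["tcp_rot"])
w["T"]=A@w["hand_eye"];C=cloud(w)
q=C[(C[...,2]>140)&(C[...,2]<170)&(C[...,0]>420)&(C[...,0]<500)&(abs(C[...,1]-37)<30)&(w["depth"]>0)]
print(len(q),q.min(0),q.max(0))
for x in range(430,490,10):
    k=q[abs(q[:,0]-x)<4]
    if len(k): print(x,k[:,1].min(),k[:,1].max(),np.median(k[:,1]),k[:,2].max())
E
```

```text
[ -1.59 -51.17 139.85   0.84  57.87  87.75] [469.57  42.7  196.32] [179.51 -33.45   0.58]
3942 [428.59  26.57 148.8 ] [499.95  45.56 162.14]
430 28.030243317730033 43.74454287122854 36.13645762409261 160.65376040804267
440 26.71504659217112 44.96862983536826 36.233262496216376 161.48989681104467
450 26.565542154788286 45.07313533867868 36.22279441428975 161.96134127248018
460 27.150517425777586 45.16966452366854 36.746930085538295 161.63983642070673
470 26.940195756060074 45.28099889406765 36.72545573364492 162.13696082265173
480 26.81532283996875 45.38964958245178 36.72884091334595 162.07362804190606
```

View pics/w1.png

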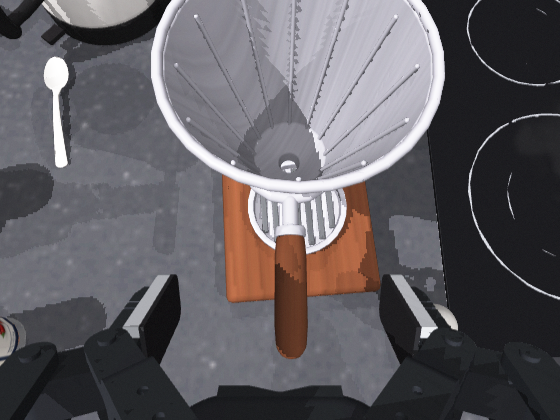

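Wrist view: the handle runs from (290,240) to (290,355), midway between the open fingers, with the dripper rim above it. The J2 limit stopped the arm 40 mm ahead of the intended pose, so I'll use a smaller lean.

```bash
python3 - <<'E'
from bench import r
from h import *
np.set_printoptions(precision=2,suppress=True)
A=pose(r.sense());B=handleP(.8,232,151,np.radians(30),(700,40))
print(B,rowscrew(A,B,8)); print(sim(A,[np.round(rowscrew(A,B,8),2)]*8)[1])
E
```

```text
[[  0.87   0.01   0.5  477.52]
 [  0.01  -1.     0.01  36.89]
 [  0.5    0.    -0.87 134.55]
 [  0.     0.     0.     1.  ]] [-3.11  0.6   6.94  0.02 -0.08 -0.01]
[[470.46  41.23 187.3 ]
 [471.63  40.6  179.79]
 [472.76  39.97 172.27]
 [473.83  39.35 164.74]
 [474.84  38.74 157.2 ]
 [475.81  38.14 149.66]
 [476.72  37.54 142.11]
 [477.59  36.96 134.55]]
```

>>> apply_moves --pt "1 -3.1 0.6 6.9 0.02 -0.08 -0.01" --pt "1 -3.1 0.6 6.9 0.02 -0.08 -0.01" --pt "1 -3.1 0.6 6.9 0.02 -0.08 -0.01" --pt "1 -3.1 0.6 6.9 0.02 -0.08 -0.01" --pt "1 -3.1 0.6 6.9 0.02 -0.08 -0.01" --pt "1 -3.1 0.6 6.9 0.02 -0.08 -0.01" --pt "1 -3.1 0.6 6.9 0.02 -0.08 -0.01" --pt "1 -3.1 0.6 6.9 0.02 -0.08 -0.01"

```text
time: 5.8
tool_pos: [478.1, 38.7, 136.3]
tcp_rot: [180.0, -30.2, 1.4]
ft_force: [-0.1, -0.3, 0.0]
finger_gap: 85.2
grip_force: 0.0
```

```bash
python3 - <<'E'
from bench import r
from h import *
np.set_printoptions(precision=2,suppress=True)
s=r.sense();print(s["joint_pos"],s["ft_force"])
A=pose(s);B=handleP(.8,232,151,np.radians(30),(700,40))
print(A,rowscrew(A,B,4))
E
```

```text
[ -3.28 -41.87 140.23   2.95  51.57  84.15] [-0.08 -0.31  0.04]
[[  0.86   0.02   0.5  478.09]
 [  0.02  -1.     0.01  38.66]
 [  0.5    0.    -0.86 136.28]
 [  0.     0.     0.     1.  ]] [-0.35  0.44  0.3  -0.01 -0.01  0.02]
```

>>> apply_moves --pt "1 -0.4 0.5 0.3 0 0 0" --pt "1 -0.4 0.5 0.3 0 0 0" --pt "1 -0.4 0.5 0.3 0 0 0" --pt "1 -0.4 0.5 0.3 0 0 0" --pt "-1 0 0 0 0 0 0" --pt "-1 0 0 0 0 0 0" --pt "-1 0 0 0 0 0 0" --pt "-1 0 0 0 0 0 0" --squeeze 25

```text
time: 6.6
tool_pos: [477.4, 36.7, 135.2]
tcp_rot: [180.0, -30.2, 1.4]
ft_force: [-0.0, 0.9, 0.3]
finger_gap: 28.3
grip_force: 0.0
```

>>> apply_moves --pt "-1 0 0 0 0 0 0" --pt "-1 0 0 0 0 0 0" --pt "-1 0 0 0 0 0 0" --pt "-1 0 0 0 0 0 0" --pt "-1 0 0 0 0 0 0" --pt "-1 0 0 0 0 0 0" --pt "-1 0 0 0 0 0 0" --pt "-1 0 0 0 0 0 0"

```text
time: 7.4
tool_pos: [477.3, 36.6, 135.3]
tcp_rot: [180.0, -30.2, 1.4]
ft_force: [-4.9, -1.5, 4.7]
finger_gap: 18.3
grip_force: 24.5
```

```bash
python3 - <<'E'
from bench import r
from h import *
np.set_printoptions(precision=3,suppress=True)
s=r.sense();print(s["joint_pos"],s["ft_force"])
A=pose(s)
X=mk([700,40,0],np.eye(3));Z=mk([0,0,0],Ro.from_euler("z",4,degrees=True).as_matrix())
B=X@Z@np.linalg.inv(X)@A
q=rowscrew(A,B,1);print(A[:3,3],q); M,P=sim(A,[np.round(q,2)]*16);print(P[[0,7,15]],M)
E
```

```text
[ -3.675 -42.126 140.485   3.191  51.54   83.668] [-4.924 -1.485  4.717]
[477.334  36.581 135.291] [ 0.358 15.538  0.217  0.403  0.    -0.691]
[[ 478.118   21.055  135.29 ]
 [ 512.924  -80.938  135.347]
 [ 605.243 -161.898  135.523]] [[   0.362    0.907    0.213  605.243]
 [   0.785   -0.42     0.455 -161.898]
 [   0.502    0.002   -0.865  135.523]
 [   0.       0.       0.       1.   ]]
```

>>> apply_moves --pt "-1 0.36 15.54 0.22 0.403 0 -0.691" --pt "-1 0.36 15.54 0.22 0.403 0 -0.691" --pt "-1 0.36 15.54 0.22 0.403 0 -0.691" --pt "-1 0.36 15.54 0.22 0.403 0 -0.691" --pt "-1 0.36 15.54 0.22 0.403 0 -0.691" --pt "-1 0.36 15.54 0.22 0.403 0 -0.691" --pt "-1 0.36 15.54 0.22 0.403 0 -0.691" --pt "-1 0.36 15.54 0.22 0.403 0 -0.691"

```text
time: 8.2
tool_pos: [512.8, -83.3, 135.2]
tcp_rot: [179.8, -30.1, 33.5]
ft_force: [-11.9, -7.7, 8.0]
finger_gap: 18.4
grip_force: 24.3
```

>>> apply_moves --pt "-1 0.36 15.54 0.22 0.403 0 -0.691" --pt "-1 0.36 15.54 0.22 0.403 0 -0.691" --pt "-1 0.36 15.54 0.22 0.403 0 -0.691" --pt "-1 0.36 15.54 0.22 0.403 0 -0.691" --pt "-1 0.36 15.54 0.22 0.403 0 -0.691" --pt "-1 0.36 15.54 0.22 0.403 0 -0.691" --pt "-1 0.36 15.54 0.22 0.403 0 -0.691" --pt "-1 0.36 15.54 0.22 0.403 0 -0.691"

```text
time: 9.0
tool_pos: [606.0, -165.2, 135.3]
tcp_rot: [179.8, -30.0, 65.4]
ft_force: [-5.2, -10.7, 7.3]
finger_gap: 18.2
grip_force: 24.3
```

>>> apply_moves --pt "1 0 0 0 0 0 0" --pt "1 0 0 0 0 0 0" --pt "1 0 0 0 0 0 0" --pt "1 0 0 0 0 0 0" --pt "1 0 0 0 0 0 0" --pt "1 0 0 0 0 0 0" --pt "1 0 0 0 0 0 0" --pt "1 0 0 0 0 0 0"

```text
time: 9.8
tool_pos: [605.5, -161.5, 135.2]
tcp_rot: [180.0, -30.2, 65.3]
ft_force: [-1.0, -0.2, -0.2]
finger_gap: 85.2
grip_force: 0.0
```

```bash
python3 - <<'E'
from bench import r
from h import *
import pickle
np.set_printoptions(precision=2,suppress=True)
s=r.sense();print(s["joint_pos"],s["ft_force"],s["tool_pos"],s["finger_gap"])
d={n:r.snapshot(n) for n in("side","top")};pickle.dump(d,open("b.pkl","wb"))
A=cloud(d["top"]);B=cloud(d["side"])
def circ(P):
    m=np.c_[2*P[:,:2],np.ones(len(P))];x=np.linalg.lstsq(m,(P[:,:2]**2).sum(1),rcond=None)[0];return x[:2],np.sqrt(x[2]+x[:2]@x[:2])
for C,nm in((A,"T"),(B,"S")):
  for n,c,R,z0,z1 in[("trayrim",(550,30),58,29,36),("rimD",(640,-97),80,238,255),("mugrim",(557,379),45,82,96)]:
    q=C[(np.hypot(C[...,0]-c[0],C[...,1]-c[1])<R)&(C[...,2]>z0)&(C[...,2]<z1)]
    if len(q)>8: print(nm,n,len(q),*circ(q),q.mean(0))
cv2.imwrite("pics/t4.png",cv2.resize(d["top"]["color"][140:320,330:530],None,fx=3,fy=3,interpolation=2))
E
```

```text
[-36.55  17.18  89.78  29.9   81.2  -18.72] [-0.96 -0.19 -0.16] [ 605.51 -161.49  135.19] 85.21822867822705
T trayrim 211 [550.89  25.53] 42.751250485000924 [550.21  25.42  31.49]
T rimD 395 [637.93 -97.92] 53.31622173309962 [ 642.23 -106.21  244.85]
T mugrim 101 [559.16 378.46] 28.825032791430026 [558.54 379.01  87.24]
S trayrim 101 [551.29  28.23] 45.47108584667792 [552.09  28.49  31.16]
S rimD 171 [638.4  -96.67] 53.16804689591687 [639.03 -98.15 242.85]
S mugrim 124 [558.55 381.44] 28.86321035686113 [558.12 382.29  86.14]
```

View pics/t4.png

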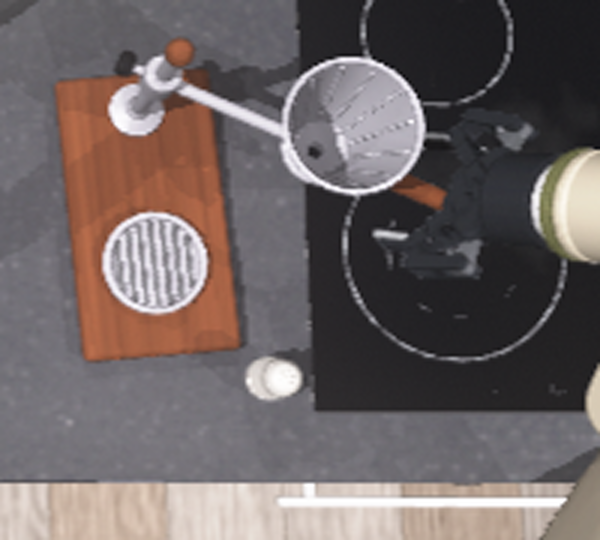

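Top view: the tray is fully uncovered at crop (156,263), the dripper is well aside at (353,125), and the shaker hasn't moved. I'll back out and plan the trip to the mug.

```bash
python3 - <<'E'
from bench import r
from h import *
import pickle
np.set_printoptions(precision=2,suppress=True)
d=pickle.load(open("b.pkl","rb"));C=cloud(d["top"])
print("tray",onz(d["top"],330+156/3-.33,140+263/3-.33,30))
q=C[(C[...,2]>55)&(C[...,2]<82)&(np.hypot(C[...,0]-559,C[...,1]-379)<75)&(np.hypot(C[...,0]-559,C[...,1]-379)>38)];print("ear",len(q),q.mean(0))
A=pose(r.sense());A=sim(A,[np.array([0,0,-25,0,0,0])]*4)[0];print("back",A[:3,3])
V=lambda y:Ro.from_euler("xyz",[180,0,y],degrees=True).as_matrix()
for B,n in((mk([480,-130,310],V(100)),12),(mk([555,375,170],V(170)),24)):
    q=np.round(rowscrew(A,B,n),2);A,P=sim(A,[q]*n);print(q);print(P[::3],A[:3,3])
E
```

```text
tray [550.48  24.99  30.  ]
ear 38 [507.97 390.64  69.19]
back [ 584.51 -207.29  221.52]
[ 7.14 -9.33 -5.94  0.15 -0.49 -0.56]
[[ 577.36 -200.51  230.25]
 [ 554.2  -180.1   254.87]
 [ 528.49 -160.15  277.22]
 [ 500.29 -141.31  297.45]] [ 480.2  -129.68  309.87]
[14.   17.81  5.82 -0.    0.   -0.59]
[[ 495.4  -112.89  304.03]
 [ 535.52  -58.13  286.51]
 [ 566.75    2.14  268.98]
 [ 588.32   66.5   251.42]
 [ 599.72  133.41  233.85]
 [ 600.7   201.27  216.27]
 [ 591.21  268.47  198.68]
 [ 571.5   333.41  181.08]] [552.9  374.68 169.34]
```

>>> apply_moves --pt "1 0 0 -25 0 0 0" --pt "1 0 0 -25 0 0 0" --pt "1 0 0 -25 0 0 0" --pt "1 0 0 -25 0 0 0" --pt "1 0 0 0 0 0 0" --pt "1 0 0 0 0 0 0" --pt "1 0 0 0 0 0 0" --pt "1 0 0 0 0 0 0"

```text
time: 10.7
tool_pos: [584.1, -206.3, 219.9]
tcp_rot: [-179.8, -30.3, 65.3]
ft_force: [-0.4, 0.0, 0.3]
finger_gap: 85.7
grip_force: 0.0
```

>>> apply_moves --pt "1 7.1 -9.3 -6 0.15 -0.49 -0.56" --pt "1 7.1 -9.3 -6 0.15 -0.49 -0.56" --pt "1 7.1 -9.3 -6 0.15 -0.49 -0.56" --pt "1 7.1 -9.3 -6 0.15 -0.49 -0.56" --pt "1 7.1 -9.3 -6 0.15 -0.49 -0.56" --pt "1 7.1 -9.3 -6 0.15 -0.49 -0.56" --pt "1 7.1 -9.3 -6 0.15 -0.49 -0.56" --pt "1 7.1 -9.3 -6 0.15 -0.49 -0.56"

```text
time: 11.5
tool_pos: [519.0, -153.4, 283.9]
tcp_rot: [178.0, -9.9, 88.8]
ft_force: [0.6, 0.9, 0.8]
finger_gap: 85.3
grip_force: 0.0
```

>>> apply_moves --pt "1 7.1 -9.3 -6 0.15 -0.49 -0.56" --pt "1 7.1 -9.3 -6 0.15 -0.49 -0.56" --pt "1 7.1 -9.3 -6 0.15 -0.49 -0.56" --pt "1 7.1 -9.3 -6 0.15 -0.49 -0.56" --pt "1 14 17.8 5.8 0 0 -0.59" --pt "1 14 17.8 5.8 0 0 -0.59" --pt "1 14 17.8 5.8 0 0 -0.59" --pt "1 14 17.8 5.8 0 0 -0.59"

```text
time: 12.3
tool_pos: [535.8, -57.5, 285.9]
tcp_rot: [-179.9, 0.1, 111.7]
ft_force: [-0.2, -0.5, -0.4]
finger_gap: 85.4
grip_force: 0.0
```

>>> apply_moves --pt "1 14 17.8 5.8 0 0 -0.59" --pt "1 14 17.8 5.8 0 0 -0.59" --pt "1 14 17.8 5.8 0 0 -0.59" --pt "1 14 17.8 5.8 0 0 -0.59" --pt "1 14 17.8 5.8 0 0 -0.59" --pt "1 14 17.8 5.8 0 0 -0.59" --pt "1 14 17.8 5.8 0 0 -0.59" --pt "1 14 17.8 5.8 0 0 -0.59"

```text
time: 13.1
tool_pos: [596.8, 111.6, 239.0]
tcp_rot: [-179.9, 0.0, 135.3]
ft_force: [0.4, -0.1, -0.0]
finger_gap: 85.6
grip_force: 0.0
```

>>> apply_moves --pt "1 14 17.8 5.8 0 0 -0.59" --pt "1 14 17.8 5.8 0 0 -0.59" --pt "1 14 17.8 5.8 0 0 -0.59" --pt "1 14 17.8 5.8 0 0 -0.59" --pt "1 14 17.8 5.8 0 0 -0.59" --pt "1 14 17.8 5.8 0 0 -0.59" --pt "1 14 17.8 5.8 0 0 -0.59" --pt "1 14 17.8 5.8 0 0 -0.59"

```text
time: 13.9
tool_pos: [584.8, 290.8, 192.1]
tcp_rot: [-179.9, 0.0, 158.9]
ft_force: [-0.7, -0.9, -0.2]
finger_gap: 85.3
grip_force: 0.0
```

```bash
python3 - <<'E'
from bench import r
from h import *
np.set_printoptions(precision=2,suppress=True)
s=r.sense();A=pose(s);w=r.snapshot("wrist");cv2.imwrite("pics/w2.png",w["color"])
print(s["joint_pos"],s["tool_pos"],s["tcp_rot"])
w["T"]=A@w["hand_eye"];C=cloud(w)
q=C[(C[...,2]>82)&(C[...,2]<96)&(np.hypot(C[...,0]-559,C[...,1]-379)<40)&(w["depth"]>0)]
m=np.c_[2*q[:,:2],np.ones(len(q))];x=np.linalg.lstsq(m,(q[:,:2]**2).sum(1),rcond=None)[0];print(len(q),x[:2],np.sqrt(x[2]+x[:2]@x[:2]),q.mean(0),q.min(0),q.max(0))
E
```

```text
[ 22.    16.83  78.68  -0.1   84.59 -46.88] [584.81 290.84 192.14] [-179.86    0.    158.89]
1907 [558.67 378.54] 28.564407278065893 [558.68 380.6   87.91] [528.42 348.32  82.02] [589.75 409.88  91.01]
```

```bash
python3 - <<'E'
from bench import r
from h import *
np.set_printoptions(precision=3,suppress=True)
A=pose(r.sense());B=mk([559,379,140],Ro.from_euler("xyz",[180,0,168],degrees=True).as_matrix())
q=rowscrew(A,B,8);print(q,sim(A,[np.round(q,2)]*8)[1])
E
```

```text
[ 5.964  9.296  6.357 -0.003 -0.004 -0.22 ] [[580.729 304.866 184.506]
 [578.234 315.625 178.143]
 [575.533 326.334 171.78 ]
 [572.627 336.989 165.418]
 [569.517 347.588 159.056]
 [566.204 358.124 152.696]
 [562.689 368.596 146.336]
 [558.973 378.999 139.976]]
```

>>> apply_moves --pt "1 6 9.3 6.4 0 0 -0.22" --pt "1 6 9.3 6.4 0 0 -0.22" --pt "1 6 9.3 6.4 0 0 -0.22" --pt "1 6 9.3 6.4 0 0 -0.22" --pt "1 6 9.3 6.4 0 0 -0.22" --pt "1 6 9.3 6.4 0 0 -0.22" --pt "1 6 9.3 6.4 0 0 -0.22" --pt "1 6 9.3 6.4 0 0 -0.22"

```text
time: 14.75
tool_pos: [562.0, 375.7, 141.8]
tcp_rot: [-179.9, 0.1, 167.6]
ft_force: [-0.0, 0.3, -0.0]
finger_gap: 85.4
grip_force: 0.0
```

```bash
python3 - <<'E'
from bench import r
from h import *
np.set_printoptions(precision=3,suppress=True)
r.snapshot("wrist");s=r.sense();A=pose(s);B=mk([559,379,37],A[:3,:3])
print(s["tool_pos"],s["tcp_rot"],rowscrew(A,B,8))
E
```

```text
[560.671 377.007 140.415] [-179.894   -0.029  167.744] [ 0.251  0.223 12.927 -0.    -0.    -0.   ]
```

>>> apply_moves --pt "1 1 0.9 10 0 0 0" --pt "1 1 0.9 13 0 0 0" --pt "1 0 0 14 0 0 0" --pt "1 0 0 14 0 0 0" --pt "1 0 0 14 0 0 0" --pt "1 0 0 14 0 0 0" --pt "1 0 0 14 0 0 0" --pt "1 0 0 10 0 0 0"

```text
time: 15.6
tool_pos: [560.4, 376.4, 37.5]
tcp_rot: [-179.9, 0.0, 167.5]
ft_force: [-0.2, -0.2, -0.1]
finger_gap: 85.6
grip_force: 0.0
```

>>> apply_moves --pt "-1 0 0 0 0 0 0" --pt "-1 0 0 0 0 0 0" --pt "-1 0 0 0 0 0 0" --pt "-1 0 0 0 0 0 0" --pt "-1 0 0 0 0 0 0" --pt "-1 0 0 0 0 0 0" --pt "-1 0 0 0 0 0 0" --pt "-1 0 0 0 0 0 0" --squeeze 35

```text
time: 16.4
tool_pos: [560.9, 376.8, 39.4]
tcp_rot: [-179.9, 0.1, 167.5]
ft_force: [-1.0, 0.8, -2.1]
finger_gap: 60.0
grip_force: 39.4
```

```bash
python3 - <<'E'
from bench import r
from h import *
np.set_printoptions(precision=3,suppress=True)
s=r.sense();A=pose(s);print(s["tool_pos"],s["tcp_rot"],s["ft_force"],s["finger_gap"])
A=sim(A,[np.r_[0,0,-12,0,0,0]]*8)[0]
g=np.array([559,379])-A[:2,3];print("offset",g, A[2,3])
B=mk([551,26.5,A[2,3]],Ro.from_euler("xyz",[180,0,180],degrees=True).as_matrix())
q=rowscrew(A,B,16);print(q,sim(A,[np.round(q,2)]*16)[1][::3])
E
```

```text
[560.878 376.814  39.402] [-179.91     0.075  167.529] [-1.024  0.757 -2.131] 60.04327045890542
offset [-1.788  2.012] 135.4020908847756
[ -1.924 -21.873   0.02   -0.001   0.001  -0.156] [[557.939 355.219 135.419]
 [551.222 289.705 135.471]
 [547.254 223.966 135.526]
 [546.043 158.119 135.584]
 [547.589  92.28  135.645]
 [551.892  26.562 135.708]]
```

>>> apply_moves --pt "-1 0 0 -6 0 0 0" --pt "-1 0 0 -12 0 0 0" --pt "-1 0 0 -14 0 0 0" --pt "-1 0 0 -14 0 0 0" --pt "-1 0 0 -14 0 0 0" --pt "-1 0 0 -14 0 0 0" --pt "-1 0 0 -14 0 0 0" --pt "-1 0 0 -8 0 0 0"

```text
time: 17.2
tool_pos: [561.5, 377.4, 137.7]
tcp_rot: [180.0, 0.2, 167.5]
ft_force: [0.5, 0.0, -2.2]
finger_gap: 59.8
grip_force: 39.4
```

>>> apply_moves --pt "-1 -1.9 -21.9 0 0 0 -0.16" --pt "-1 -1.9 -21.9 0 0 0 -0.16" --pt "-1 -1.9 -21.9 0 0 0 -0.16" --pt "-1 -1.9 -21.9 0 0 0 -0.16" --pt "-1 -1.9 -21.9 0 0 0 -0.16" --pt "-1 -1.9 -21.9 0 0 0 -0.16" --pt "-1 -1.9 -21.9 0 0 0 -0.16" --pt "-1 -1.9 -21.9 0 0 0 -0.16"

```text
time: 18.0
tool_pos: [546.1, 200.9, 135.8]
tcp_rot: [-179.9, 0.1, 174.0]
ft_force: [0.1, -0.2, -2.6]
finger_gap: 60.0
grip_force: 39.5
```

>>> apply_moves --pt "-1 -1.9 -21.9 0 0 0 -0.16" --pt "-1 -1.9 -21.9 0 0 0 -0.16" --pt "-1 -1.9 -21.9 0 0 0 -0.16" --pt "-1 -1.9 -21.9 0 0 0 -0.16" --pt "-1 -1.9 -21.9 0 0 0 -0.16" --pt "-1 -1.9 -21.9 0 0 0 -0.16" --pt "-1 -1.9 -15 0 0 0 -0.16" --pt "-1 -1.9 -8 0 0 0 -0.16"

```text
time: 18.8
tool_pos: [551.8, 45.7, 136.1]
tcp_rot: [-179.9, 0.0, -179.7]
ft_force: [0.3, -0.8, -1.7]
finger_gap: 60.3
grip_force: 39.6
```

```bash
python3 - <<'E'
from bench import r
from h import *
import pickle
np.set_printoptions(precision=2,suppress=True)
s=r.sense();A=pose(s);w=r.snapshot("wrist");print(s["tool_pos"],s["tcp_rot"],s["ft_force"],s["finger_gap"],s["grip_force"])
T=r.snapshot("top");S=r.snapshot("side");pickle.dump(dict(w=w,A=A,top=T,side=S),open("c.pkl","wb"))
s=r.sense();print(s["tool_pos"])
w["T"]=pose(s)@w["hand_eye"];C=cloud(w)
for lo,hi in((170,200),(29,36)):
  q=C[(C[...,2]>lo)&(C[...,2]<hi)&(np.hypot(C[...,0]-551,C[...,1]-35)<75)&(w["depth"]>0)]
  if len(q): print(lo,len(q),q.mean(0),q.min(0),q.max(0))
B=cloud(S)
q=B[(B[...,2]>60)&(np.hypot(B[...,0]-551,B[...,1]-35)<50)&(B[...,2]<250)]
for z in range(60,200,10):
    k=q[abs(q[:,2]-z)<5]
    if len(k):print(z,len(k),k.min(0)[:2],k.max(0)[:2])
cv2.imwrite("pics/s5.png",cv2.resize(S["color"][100:280,215:365],None,fx=3,fy=3,interpolation=2))
E
```

```text
[551.76  45.66 136.11] [-179.88    0.05 -179.7 ] [ 0.32 -0.81 -1.67] 60.2531238218928 39.55443064682186
[551.86  46.93 136.02]
170 25918 [542.19  47.35 186.24] [492.54 -16.06 170.  ] [578.62 109.59 200.  ]
29 1725 [534.62  11.12  32.4 ] [502.85 -21.6   29.01] [589.7   75.08  35.02]
90 1 [564.4   66.95] [564.4   66.95]
100 43 [521.37  48.93] [579.34  82.18]
110 57 [509.12  48.15] [580.34  83.42]
120 65 [503.19  46.16] [579.76  81.78]
130 56 [519.65  45.09] [576.29  81.68]
140 49 [519.88  48.1 ] [576.95  83.67]
150 44 [519.45  49.84] [576.71  83.85]
160 42 [508.26  42.72] [577.27  84.01]
170 66 [504.89  21.48] [577.47  83.68]
180 64 [521.07   4.98] [578.55  83.68]
190 10 [522.29  -7.38] [579.69  78.65]
```

View pics/s5.png

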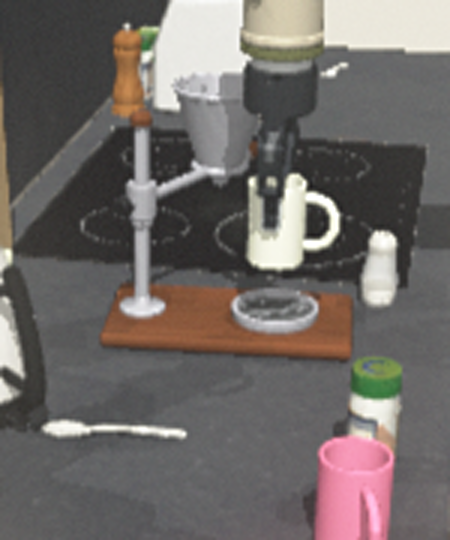

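The side view shows the mug upright between the fingers at crop (275,225), above and just left of the tray at (275,310). The teaspoon and shaker are undisturbed. Now I'll centre it and lower it.

>>> apply_moves --pt "-1 -0.2 -5 0 0 0 0" --pt "-1 -0.2 -6 0 0 0 0" --pt "-1 -0.2 -6 0 0 0 0" --pt "-1 -0.2 -4 0 0 0 0" --pt "-1 0 0 8 0 0 0" --pt "-1 0 0 12 0 0 0" --pt "-1 0 0 12 0 0 0" --pt "-1 0 0 8 0 0 0"

```text
time: 19.75
tool_pos: [551.5, 26.1, 93.6]
tcp_rot: [-179.9, -0.1, -179.7]
ft_force: [0.1, -0.3, -3.6]
finger_gap: 59.9
grip_force: 39.5
```

>>> apply_moves --pt "-1 0 0 8 0 0 0" --pt "-1 0 0 7 0 0 0" --pt "-1 0 0 5 0 0 0" --pt "-1 0 0 4 0 0 0" --pt "-1 0 0 0 0 0 0" --pt "-1 0 0 0 0 0 0" --pt "-1 0 0 0 0 0 0" --pt "-1 0 0 0 0 0 0"

```text
time: 20.55
tool_pos: [553.1, 25.8, 72.4]
tcp_rot: [-179.9, 0.1, -179.7]
ft_force: [0.2, -0.8, -2.2]
finger_gap: 59.8
grip_force: 39.5
```

```bash
python3 - <<'E'
from bench import r
from h import *
np.set_printoptions(precision=2,suppress=True)
for i in range(3):
    S=r.snapshot("side");s=r.sense();print(s["tool_pos"],s["tcp_rot"],s["ft_force"])
B=cloud(S);q=B[(np.hypot(B[...,0]-551,B[...,1]-26)<36)&(B[...,2]<105)&(B[...,2]>33)]
for z in range(35,105,10):
    k=q[abs(q[:,2]-z)<5]
    if len(k):print(z,len(k),k.min(0)[:2],k.max(0)[:2])
cv2.imwrite("pics/s6.png",cv2.resize(S["color"][140:220,260:360],None,fx=5,fy=5,interpolation=2))
E
```

```text
[553.04  25.82  72.36] [-179.9     0.09 -179.67] [-0.54  0.05 -2.06]
[552.99  25.81  72.28] [-179.9     0.09 -179.67] [ 0.17  0.43 -2.52]
[552.92  25.83  72.2 ] [-179.9     0.08 -179.67] [ 1.   -0.97 -2.84]
35 30 [520.78  32.83] [576.28  60.8 ]
45 46 [521.12  30.74] [577.53  60.07]
55 54 [515.24  23.82] [577.15  61.53]
65 48 [521.54  34.49] [577.86  61.74]
75 42 [521.12  32.31] [577.95  58.97]
85 37 [520.5   23.15] [578.86  61.3 ]
95 35 [520.02  29.38] [579.02  61.71]
```

View pics/s6.png

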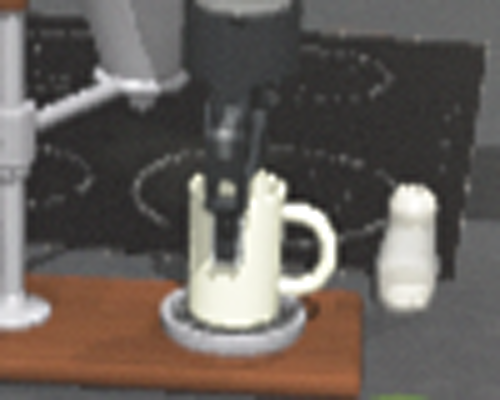

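The mug is inside the rim outline (crop mug base (235,320), tray (232,320)) and still about 7 mm up. I'll lower it gently.

>>> apply_moves --pt "-1 0 0 1.5 0 0 0" --pt "-1 0 0 1.5 0 0 0" --pt "-1 0 0 1 0 0 0" --pt "-1 0 0 0.5 0 0 0" --pt "-1 0 0 0.5 0 0 0" --pt "-1 0 0 0 0 0 0" --pt "-1 0 0 0 0 0 0" --pt "-1 0 0 0 0 0 0"

```text
time: 21.5
tool_pos: [552.8, 25.8, 67.0]
tcp_rot: [-179.9, 0.1, -179.7]
ft_force: [0.4, -0.4, -3.2]
finger_gap: 60.5
grip_force: 39.5
```

>>> apply_moves --pt "-1 0 0 0.4 0 0 0" --pt "-1 0 0 0.4 0 0 0" --pt "-1 0 0 0.4 0 0 0" --pt "-1 0 0 0 0 0 0" --pt "-1 0 0 0 0 0 0" --pt "-1 0 0 0 0 0 0" --pt "-1 0 0 0 0 0 0" --pt "-1 0 0 0 0 0 0"

```text
time: 22.3
tool_pos: [552.8, 25.8, 65.7]
tcp_rot: [-179.9, 0.1, -179.7]
ft_force: [-0.0, 0.3, -2.0]
finger_gap: 60.1
grip_force: 39.5
```

>>> apply_moves --pt "-1 0 0 0.4 0 0 0" --pt "-1 0 0 0.4 0 0 0" --pt "-1 0 0 0 0 0 0" --pt "-1 0 0 0 0 0 0" --pt "-1 0 0 0 0 0 0" --pt "-1 0 0 0 0 0 0" --pt "-1 0 0 0 0 0 0" --pt "-1 0 0 0 0 0 0"

```text
time: 23.1
tool_pos: [552.9, 25.8, 65.4]
tcp_rot: [-179.9, 0.1, -179.7]
ft_force: [-3.2, 0.9, 4.4]
finger_gap: 60.1
grip_force: 40.0
```

>>> apply_moves --pt "-1 0 0 0.4 0 0 0" --pt "-1 0 0 0.4 0 0 0" --pt "-1 0 0 0 0 0 0" --pt "-1 0 0 0 0 0 0" --pt "-1 0 0 0 0 0 0" --pt "-1 0 0 0 0 0 0" --pt "-1 0 0 0 0 0 0" --pt "-1 0 0 0 0 0 0"

```text
time: 23.9
tool_pos: [553.0, 25.8, 65.4]
tcp_rot: [-179.9, 0.1, -179.7]
ft_force: [-7.2, -0.3, 12.9]
finger_gap: 60.0
grip_force: 40.9
```

>>> apply_moves --pt "-1 0 0 -0.4 0 0 0" --pt "-1 0 0 0 0 0 0" --pt "0.5 0 0 0 0 0 0" --pt "0.5 0 0 0 0 0 0" --pt "0.7 0 0 0 0 0 0" --pt "1 0 0 0 0 0 0" --pt "1 0 0 0 0 0 0" --pt "1 0 0 0 0 0 0"

```text
time: 24.7
tool_pos: [552.8, 25.8, 64.5]
tcp_rot: [-179.9, 0.1, -179.7]
ft_force: [-0.9, 0.6, -0.8]
finger_gap: 85.3
grip_force: 0.0
```

>>> apply_moves --pt "1 0 0 0 0 0 0" --pt "1 0 0 -6 0 0 0" --pt "1 0 0 -12 0 0 0" --pt "1 0 0 -16 0 0 0" --pt "1 0 0 -18 0 0 0" --pt "1 0 0 -20 0 0 0" --pt "1 0 0 -20 0 0 0" --pt "1 0 0 -20 0 0 0"

```text
time: 25.5
tool_pos: [553.1, 26.0, 179.4]
tcp_rot: [-179.9, 0.2, -179.7]
ft_force: [-0.3, 1.0, 0.7]
finger_gap: 85.3
grip_force: 0.0
```

```bash
python3 - <<'E'
from bench import r
from h import *
np.set_printoptions(precision=2,suppress=True)
r.snapshot("side");s=r.sense();A=pose(s);w=r.snapshot("wrist");S=r.snapshot("side");w["T"]=A@w["hand_eye"];C=cloud(w);D=cloud(S)
print(s["tool_pos"],s["joint_pos"])
for n,C in(("w",C),("s",D)):
  q=C[(C[...,2]>109)&(C[...,2]<122)&(np.hypot(C[...,0]-551,C[...,1]-26)<40)];print(n,len(q),q.mean(0),q.min(0),q.max(0))
  q=C[(C[...,2]>29.5)&(C[...,2]<36)&(np.hypot(C[...,0]-551,C[...,1]-26)<54)];print(n,len(q),q.min(0),q.max(0))
V=lambda y:Ro.from_euler("xyz",[180,0,y],degrees=True).as_matrix()
A[:3,3]+= 0
pre=handleP(65,232,151,np.radians(30),(700,40),100);print(pre)
for B,n in((mk([470,-150,310],V(110)),24),(pre,16)):
    q=np.round(rowscrew(A,B,n),2);A,P=sim(A,[q]*n);print(q);print(P[::3],A)
E
```

```text
[555.07  25.93 183.49] [ -2.55   1.71  96.37  -0.1   81.44 -92.86]
w 2025 [550.99  26.23 114.09] [520.2   -4.73 109.01] [582.16  57.07 116.89]
w 3167 [503.35 -22.76  29.51] [578.67  73.67  35.98]
s 66 [549.85  31.74 112.12] [520.73  -2.82 109.05] [580.09  63.88 116.77]
s 84 [503.92   3.21  29.56] [600.05  78.03  35.96]
[[   0.37    0.91    0.21  584.84]
 [   0.78   -0.42    0.45 -206.97]
 [   0.5     0.     -0.87  221.15]
 [   0.      0.      0.      1.  ]]
[-1.17 -8.6  -5.26  0.    0.    0.59]
[[ 556.24   17.35  188.78]
 [ 557.1    -8.62  204.62]
 [ 553.95  -34.42  220.43]
 [ 546.85  -59.45  236.21]
 [ 535.99  -83.11  251.95]
 [ 521.6  -104.84  267.65]
 [ 504.04 -124.12  283.33]
 [ 483.71 -140.49  298.97]] [[  -0.33    0.94    0.01  468.86]
 [   0.94    0.33   -0.   -149.58]
 [  -0.      0.01   -1.    309.39]
 [   0.      0.      0.      1.  ]]
[-4.85  7.1   4.84 -0.14  0.36  0.55]
[[ 477.21 -151.79  304.62]
 [ 501.6  -159.78  289.88]
 [ 524.75 -169.62  274.29]
 [ 546.44 -181.03  257.7 ]
 [ 566.45 -193.66  239.94]
 [ 584.66 -207.16  220.9 ]] [[   0.37    0.9     0.21  584.66]
 [   0.78   -0.43    0.46 -207.16]
 [   0.5    -0.     -0.86  220.9 ]
 [   0.      0.      0.      1.  ]]
```

>>> apply_moves --pt "1 3 0 -15 0 0 0" --pt "1 8 0 -15 0 0 0" --pt "1 10 0 -15 0 0 0" --pt "1 10 0 -15 0 0 0" --pt "1 11 0 -15 0 0 0" --pt "1 11 0 -15 0 0 0" --pt "1 11 0 -10 0 0 0" --pt "1 11 0 -10 0 0 0"

```text
time: 26.45
tool_pos: [476.6, 25.8, 287.1]
tcp_rot: [-179.9, 0.0, -179.7]
ft_force: [0.0, -0.3, 0.6]
finger_gap: 85.3
grip_force: 0.0
```

```bash
python3 - <<'E'
from bench import r
from h import *
np.set_printoptions(precision=2,suppress=True)
r.snapshot("side");s=r.sense();A=pose(s);print(A[:3,3])
V=lambda y:Ro.from_euler("xyz",[180,0,y],degrees=True).as_matrix()
pre=handleP(65,232,151,np.radians(30),(700,40),100)
for B,n in((mk([470,-150,310],V(110)),16),(pre,16)):
    q=np.round(rowscrew(A,B,n),2);A,P=sim(A,[q]*n);print(q);print(P[::3],A)
E
```

```text
[476.22  25.82 289.07]
[ -5.97 -10.08  -1.29  -0.     0.     0.88]
[[ 482.24   15.77  290.39]
 [ 495.47  -16.7   294.35]
 [ 500.93  -51.34  298.3 ]
 [ 498.34  -86.32  302.23]
 [ 487.82 -119.77  306.14]
 [ 469.95 -149.95  310.04]] [[  -0.34    0.94    0.    469.95]
 [   0.94    0.34   -0.   -149.95]
 [  -0.      0.     -1.    310.04]
 [   0.      0.      0.      1.  ]]
[-4.86  7.03  4.85 -0.15  0.36  0.55]
[[ 478.22 -152.13  305.21]
 [ 502.39 -160.01  290.3 ]
 [ 525.38 -169.73  274.61]
 [ 546.93 -180.99  257.96]
 [ 566.86 -193.49  240.2 ]
 [ 585.01 -206.84  221.21]] [[   0.37    0.91    0.22  585.01]
 [   0.78   -0.43    0.46 -206.84]
 [   0.51    0.     -0.86  221.21]
 [   0.      0.      0.      1.  ]]
```

>>> apply_moves --pt "1 -6 -10.1 -1.3 0 0 0.88" --pt "1 -6 -10.1 -1.3 0 0 0.88" --pt "1 -6 -10.1 -1.3 0 0 0.88" --pt "1 -6 -10.1 -1.3 0 0 0.88" --pt "1 -6 -10.1 -1.3 0 0 0.88" --pt "1 -6 -10.1 -1.3 0 0 0.88" --pt "1 -6 -10.1 -1.3 0 0 0.88" --pt "1 -6 -10.1 -1.3 0 0 0.88"

```text
time: 27.3
tool_pos: [502.3, -63.7, 296.6]
tcp_rot: [-179.9, 0.0, 144.9]
ft_force: [1.1, 0.7, 0.1]
finger_gap: 85.5
grip_force: 0.0
```

>>> apply_moves --pt "1 -6 -10.1 -1.3 0 0 0.88" --pt "1 -6 -10.1 -1.3 0 0 0.88" --pt "1 -6 -10.1 -1.3 0 0 0.88" --pt "1 -6 -10.1 -1.3 0 0 0.88" --pt "1 -6 -10.1 -1.3 0 0 0.88" --pt "1 -6 -10.1 -1.3 0 0 0.88" --pt "1 -6 -10.1 -1.3 0 0 0.88" --pt "1 -6 -10.1 -1.3 0 0 0.88"

```text
time: 28.1
tool_pos: [471.0, -150.8, 307.1]
tcp_rot: [-180.0, 0.1, 109.7]
ft_force: [-0.2, -0.5, -0.0]
finger_gap: 85.0
grip_force: 0.0
```

>>> apply_moves --pt "1 -4.9 7 4.8 -0.15 0.36 0.55" --pt "1 -4.9 7 4.8 -0.15 0.36 0.55" --pt "1 -4.9 7 4.8 -0.15 0.36 0.55" --pt "1 -4.9 7 4.8 -0.15 0.36 0.55" --pt "1 -4.9 7 4.8 -0.15 0.36 0.55" --pt "1 -4.9 7 4.8 -0.15 0.36 0.55" --pt "1 -4.9 7 4.8 -0.15 0.36 0.55" --pt "1 -4.9 7 4.8 -0.15 0.36 0.55"

```text
time: 28.9
tool_pos: [534.1, -174.3, 266.3]
tcp_rot: [176.8, -15.2, 88.1]
ft_force: [0.0, -0.3, -0.0]
finger_gap: 85.3
grip_force: 0.0
```

>>> apply_moves --pt "1 -4.9 7 4.8 -0.15 0.36 0.55" --pt "1 -4.9 7 4.8 -0.15 0.36 0.55" --pt "1 -4.9 7 4.8 -0.15 0.36 0.55" --pt "1 -4.9 7 4.8 -0.15 0.36 0.55" --pt "1 -4.9 7 4.8 -0.15 0.36 0.55" --pt "1 -4.9 7 4.8 -0.15 0.36 0.55" --pt "1 -4.9 7 4.8 -0.15 0.36 0.55" --pt "1 -4.9 7 4.8 -0.15 0.36 0.55"

```text
time: 29.7
tool_pos: [586.0, -208.2, 218.4]
tcp_rot: [180.0, -30.4, 64.7]
ft_force: [-0.2, 0.1, -0.7]
finger_gap: 85.4
grip_force: 0.0
```

```bash
cat > ang.py <<'E'
from h import *
def wr(r):
    r.snapshot("side");s=r.sense();w=r.snapshot("wrist");w["T"]=pose(s)@w["hand_eye"];return s,w,cloud(w)
def hdl(C,w):
    p=C-np.array([700,40,0]);rr=np.hypot(p[...,0],p[...,1]);hsv=cv2.cvtColor(w["color"],cv2.COLOR_BGR2HSV)
    q=p[(rr>210)&(rr<270)&(C[...,2]>148)&(C[...,2]<165)&(w["depth"]>0)&(hsv[...,1]>100)]
    a=np.degrees(np.arctan2(-q[:,1],-q[:,0]));return len(q),a.mean(),a.min(),a.max(),q[:,2].max()
E
python3 - <<'E'
from bench import r
from ang import *
np.set_printoptions(precision=2,suppress=True)
s,w,C=wr(r);print(s["tool_pos"],s["tcp_rot"],s["joint_pos"],hdl(C,w))
A=pose(s);a=np.radians(30);phi=hdl(C,w)[1];B=handleP(phi,232,151,a,(700,40))
q=rowscrew(A,B,8);print(B[:3,3],q)
E
```

```text
[ 585.49 -208.81  216.35] [-179.82  -30.53   64.41] [-41.28  14.33  84.42  29.23  90.43 -17.91] (2488, np.float64(65.82847485676609), np.float64(63.471057780438834), np.float64(68.30064693303508), np.float64(162.19829539236008))
[ 608.89 -162.99  134.55] [ 0.39  0.25 12.07  0.01 -0.01 -0.03]
```

>>> apply_moves --pt "1 0.4 0.3 12 0 0 -0.03" --pt "1 0.4 0.3 12 0 0 -0.03" --pt "1 0.4 0.3 12 0 0 -0.03" --pt "1 0.4 0.3 12 0 0 -0.03" --pt "1 0.4 0.3 12 0 0 -0.03" --pt "1 0.4 0.3 12 0 0 -0.03" --pt "1 0.4 0.3 12 0 0 -0.03" --pt "1 0.4 0.3 12 0 0 -0.03"

```text
time: 30.6
tool_pos: [610.3, -162.3, 137.2]
tcp_rot: [179.1, -30.3, 66.3]
ft_force: [-0.1, 0.2, 0.8]
finger_gap: 85.8
grip_force: 0.0
```

>>> apply_moves --pt "-1 0 0 0 0 0 0" --pt "-1 0 0 0 0 0 0" --pt "-1 0 0 0 0 0 0" --pt "-1 0 0 0 0 0 0" --pt "-1 0 0 0 0 0 0" --pt "-1 0 0 0 0 0 0" --pt "-1 0 0 0 0 0 0" --pt "-1 0 0 0 0 0 0" --squeeze 25

```text
time: 31.4
tool_pos: [610.4, -163.4, 138.7]
tcp_rot: [179.1, -30.3, 66.3]
ft_force: [-2.0, -2.7, 4.9]
finger_gap: 18.3
grip_force: 24.9
```

>>> apply_moves --pt "-1 0 0 0 0 0 0" --pt "-1 0 0 0 0 0 0" --pt "-1 0 0 0 0 0 0" --pt "-1 0 0 0 0 0 0" --pt "-1 0 0 0 0 0 0" --pt "-1 0 0 0 0 0 0" --pt "-1 0 0 0 0 0 0" --pt "-1 0 0 0 0 0 0"

```text
time: 32.2
tool_pos: [610.4, -163.4, 138.7]
tcp_rot: [179.1, -30.3, 66.3]
ft_force: [-2.3, -3.0, 5.2]
finger_gap: 17.9
grip_force: 24.9
```

```bash
python3 - <<'E'
from bench import r
from ang import *
np.set_printoptions(precision=3,suppress=True)
s,w,C=wr(r);A=pose(s);print(s["tool_pos"],s["tcp_rot"],s["ft_force"],s["finger_gap"],hdl(C,w))
p=s["tool_pos"][:2]-[700,40];print("tcp ang",np.degrees(np.arctan2(-p[1],-p[0])),"mug ang",np.degrees(np.arctan2(13.8,148.8)))
X=mk([700,40,0],np.eye(3));Z=mk([0,0,0],Ro.from_euler("z",-4,degrees=True).as_matrix())
print(rowscrew(A,X@Z@np.linalg.inv(X)@A,1))
E
```

```text
[ 610.388 -163.424  138.727] [179.059 -30.312  66.32 ] [-1.803 -3.928  6.456] 17.996784794258534 (6179, np.float64(66.07041674303801), np.float64(63.64688740362711), np.float64(68.59217003216884), np.float64(162.40781717397718))
tcp ang 66.22561660357502 mug ang 5.298565069899936
[  0.489 -15.508   0.031  -0.404  -0.011   0.691]
```

>>> apply_moves --pt "-1 0.46 -14.73 0.03 -0.384 -0.01 0.656" --pt "-1 0.46 -14.73 0.03 -0.384 -0.01 0.656" --pt "-1 0.46 -14.73 0.03 -0.384 -0.01 0.656" --pt "-1 0.46 -14.73 0.03 -0.384 -0.01 0.656" --pt "-1 0.46 -14.73 0.03 -0.384 -0.01 0.656" --pt "-1 0.46 -14.73 0.03 -0.384 -0.01 0.656" --pt "-1 0.46 -14.73 0.03 -0.384 -0.01 0.656" --pt "-1 0.46 -14.73 0.03 -0.384 -0.01 0.656"

```text
time: 33.1
tool_pos: [520.1, -88.4, 138.7]
tcp_rot: [179.1, -30.5, 35.7]
ft_force: [11.4, 7.9, -1.0]
finger_gap: 18.1
grip_force: 24.6
```

>>> apply_moves --pt "-1 0.46 -14.73 0.03 -0.384 -0.01 0.656" --pt "-1 0.46 -14.73 0.03 -0.384 -0.01 0.656" --pt "-1 0.46 -14.73 0.03 -0.384 -0.01 0.656" --pt "-1 0.46 -14.73 0.03 -0.384 -0.01 0.656" --pt "-1 0.46 -14.73 0.03 -0.384 -0.01 0.656" --pt "-1 0.46 -14.73 0.03 -0.384 -0.01 0.656" --pt "-1 0.46 -14.73 0.03 -0.384 -0.01 0.656" --pt "-1 0 0 0 0 0 0"

```text
time: 33.9
tool_pos: [481.7, 7.6, 139.1]
tcp_rot: [179.2, -30.6, 9.2]
ft_force: [22.4, 2.4, -11.8]
finger_gap: 17.9
grip_force: 27.5
```

```bash
cat > m.py <<'E'
from bench import r
from ang import *
np.set_printoptions(precision=3,suppress=True)
s,w,C=wr(r);A=pose(s);print(s["tool_pos"],s["tcp_rot"],s["ft_force"],s["joint_pos"],hdl(C,w))
p=s["tool_pos"][:2]-[700,40];print("tcp ang",np.degrees(np.arctan2(-p[1],-p[0])))
def circ(P):
    m=np.c_[2*P[:,:2],np.ones(len(P))];x=np.linalg.lstsq(m,(P[:,:2]**2).sum(1),rcond=None)[0];return x[:2],np.sqrt(x[2]+x[:2]@x[:2])
import sys
for n in("top","side"):
    c=r.snapshot(n);D=cloud(c)
    for z0,z1 in((240,255),(109,119)):
        q=D[(np.hypot(D[...,0]-551,D[...,1]-26)<(75 if z0>200 else 38))&(D[...,2]>z0)&(D[...,2]<z1)]
        if len(q)>10: print(n,z0,len(q),*circ(q),q.min(0),q.max(0))
cv2.imwrite("pics/"+sys.argv[1],cv2.resize(c["color"][100:280,215:365],None,fx=3,fy=3,interpolation=2))
E
python3 m.py s7.png
```

```text
[481.765   6.975 139.08 ] [179.124 -30.614   9.376] [ 23.038   2.1   -11.765] [-13.309 -41.573 139.915  13.113  53.451  62.374] (6086, np.float64(8.489383514714657), np.float64(2.7007556444322343), np.float64(14.28239305861092), np.float64(164.98294350044068))
tcp ang 8.605111449650707
top 240 373 [552.092  17.213] 53.42389819063891 [496.132 -38.784 240.059] [607.852  72.096 251.958]
top 109 37 [551.502  26.395] 29.048486416777344 [520.788  28.873 109.407] [569.57   57.039 118.017]
side 240 163 [552.096  19.027] 53.64965647325225 [496.339 -40.165 240.099] [606.82   77.155 248.459]
side 109 71 [551.37   29.489] 28.65917087203119 [520.715  -3.731 109.063] [580.094  60.412 115.352]
```

>>> apply_moves --pt "-1 0.5 -4.3 0.4 -0.11 0 0.19" --pt "-1 0.5 -4.3 0.4 -0.11 0 0.19" --pt "-1 0.5 -4.3 0.4 -0.11 0 0.19" --pt "-1 0 0 0 0 0 0" --pt "-1 0 0 0 0 0 0" --pt "-1 0 0 0 0 0 0" --pt "-1 0 0 0 0 0 0" --pt "-1 0 0 0 0 0 0"

```text
time: 34.9
tool_pos: [480.7, 18.2, 138.8]
tcp_rot: [179.1, -30.4, 6.0]
ft_force: [-12.5, -0.9, 13.1]
finger_gap: 17.8
grip_force: 30.0
```

```bash
python3 m.py s8.png
```

```text
[480.74  18.17 138.84] [179.131 -30.391   6.021] [-12.882  -1.593  12.67 ] [ -9.105 -42.002 140.097   8.508  52.496  71.696] (6050, np.float64(5.553817863098814), np.float64(-0.23496329854857795), np.float64(11.420075230067798), np.float64(164.85168972164632))
tcp ang 5.68571805400577
top 240 366 [551.236  24.959] 53.470886906915574 [496.011 -31.651 240.051] [607.902  81.191 251.611]
side 240 165 [551.237  27.583] 53.69537936485517 [495.431 -31.202 240.18 ] [605.776  84.468 249.1  ]
side 109 68 [550.614  28.603] 29.415295510619547 [521.632  -1.781 109.004] [580.713  63.184 115.376]
```

>>> apply_moves --pt "-1 -0.4 -0.7 -0.2 -0.01 0 0.02" --pt "-1 -0.3 -0.6 -0.1 -0.01 0 0.02" --pt "-1 0 0 0 0 0 0" --pt "-1 0 0 0 0 0 0" --pt "-1 0 0 0 0 0 0" --pt "-1 0 0 0 0 0 0" --pt "-1 0 0 0 0 0 0" --pt "-1 0 0 0 0 0 0"

```text
time: 35.9
tool_pos: [480.6, 19.3, 138.9]
tcp_rot: [179.1, -30.5, 5.8]
ft_force: [-0.3, -0.7, 6.0]
finger_gap: 17.7
grip_force: 28.9
```

>>> apply_moves --pt "-0.4 0 0 0 0 0 0" --pt "-0.3 0 0 0 0 0 0" --pt "0 0 0 0 0 0 0" --pt "0.5 0 0 0 0 0 0" --pt "1 0 0 0 0 0 0" --pt "1 0 0 0 0 0 0" --pt "1 0 0 0 0 0 0" --pt "1 0 0 0 0 0 0"

```text
time: 36.7
tool_pos: [479.8, 19.3, 137.7]
tcp_rot: [179.2, -30.4, 5.8]
ft_force: [0.4, -1.0, 1.3]
finger_gap: 85.3
grip_force: 0.0
```

```bash
python3 m.py s9.png
```

```text
[479.778  19.321 137.721] [179.17  -30.372   5.753] [0.38  0.088 0.358] [ -8.787 -42.168 140.299   8.192  52.406  72.389] (6283, np.float64(5.252013498379997), np.float64(2.7916685838535304), np.float64(7.859228825291916), np.float64(162.45129174133385))
tcp ang 5.364379901355846
top 240 362 [551.122  25.862] 53.462278580465934 [495.987 -29.349 240.007] [608.051  81.136 252.462]
side 240 162 [551.241  27.918] 53.86117707833158 [495.11  -30.708 240.042] [605.308  87.501 248.691]
side 109 65 [550.586  28.441] 29.28289326343366 [520.645  -4.116 109.032] [581.185  61.192 117.527]
```

>>> apply_moves --pt "1 2 0 -4.5 0 0 0" --pt "1 3.1 0 -6.9 0 0.05 0" --pt "1 3.1 0 -6.9 0 0.05 0" --pt "1 3.1 0 -6.9 0 0.05 0" --pt "1 3.1 0 -6.9 0 0.05 0" --pt "1 3.1 0 -6.9 0 0.05 0" --pt "1 3.1 0 -6.9 0 0.05 0" --pt "1 2 0 -4.5 0 0.05 0"

```text
time: 37.7
tool_pos: [473.3, 19.4, 193.7]
tcp_rot: [179.1, -32.2, 5.8]
ft_force: [-0.7, 0.4, -0.0]
finger_gap: 85.5
grip_force: 0.0
```

```bash
python3 m.py s10.png
```

```text
[473.516  19.343 194.313] [179.126 -32.254   5.8  ] [-0.494  0.871  1.   ] [ -9.493 -49.182 138.663   8.43   59.266  72.675] (3483, np.float64(5.240190715866348), np.float64(2.8046517792556047), np.float64(7.776199990275795), np.float64(162.361820872932))
tcp ang 5.21142294732779
top 240 372 [551.24   26.016] 53.41109274751521 [496.083 -29.391 240.024] [608.019  81.201 252.031]
side 240 160 [550.903  27.771] 53.97568517736942 [495.281 -30.231 240.048] [604.405  84.28  249.361]
side 109 66 [550.651  28.949] 29.01667749111732 [521.06   -5.76  109.154] [580.403  61.099 115.933]
```

View pics/s10.png

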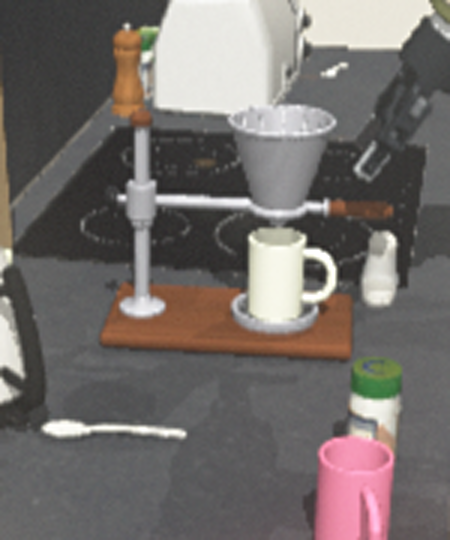

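The side view shows the mug upright inside the rim (crop (277,275)) with the dripper outlet above its middle (crop (277,218)). The gripper is clear, and the jar, shaker and spoon haven't moved.

```bash
python3 -c "
from bench import r
print(r.hand_in())"
```

```text
the job is handed in; nothing more can be done
None
```

The mug stands upright inside the tray's rim with the dripper outlet measured within about 1 mm of its middle; the gripper has let go and is clear, and the job is handed in at about 38 s.

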